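# Set the drip rest and lay the trowel on it

## Robot

A 7-joint arm with a two-finger parallel gripper is mounted at the origin on the work surface. World frame = base frame: x ahead of the robot, y to its left, z up, the work surface at z = 0. Lengths are in mm, angles in rad, forces in N, time in s.
With the tool pointing down it reaches from about 400 to 875 mm from the base axis. Payload 4.4 kg.
Tool frame: the origin (TCP) lies between the finger pads; the fingertips stand 17 mm ahead of it and the grasp point (between the pads) lies 2 mm behind it; z points along the fingers, y is the line along which they close (so a half turn about z gives the same grasp; the last joint's range is limited). The gripper opens to 85 mm and grips with 20 to 120 N. Pads are 22 mm wide; open, the fingers measure 114 mm over their backs; the gripper's body (76 mm by 85 mm) begins 54 mm behind the grasp point. The pads swing forward as they close: fully open they stand 13 mm farther back than shut.
Start: joints at [-1.22, 0.628, 0.038, 1.517, -0.027, 0.996, -0.02], TCP at [263.122, 594.378, 220.613] pointing down, gripper open.
Joint ranges: [-3.06, 3.06], [-0.37, 2.12], [-1.25, 1.32], [0.18, 2.47], [-1.1, 4.24], [0.23, 1.98], [-2.94, 2.94]. Speed limits (rad/s): [2.57, 2.57, 3.14, 3.14, 3.14, 3.14, 3.14].

## Interface

Orientations are given as [roll, pitch, yaw] about the fixed x, y, z axes, in that order (R = Rz(yaw) Ry(pitch) Rx(roll)).
In Python, from cell import sensors, get_image, ctrl gives the robot as it stands.
- The arm moves only by the tool send_rows, never from a script. Its argument "series" is a list of rows, each a list of 3 entries, a list of its own where there are three numbers: the finger opening in mm, from 0 to 85.4, then the shift along the world's x, y, z in units of 60 mm (1.0 is 60 mm), then the turn, a rotation vector about the world's x, y, z in units of 5 degrees (1.0 is 5 degrees). A call has 1 to 8 rows; each row shifts and turns the commanded pose from where the row before left it; what a row does not reach is not made up. A row lasts 1/8 s, in which the tool goes at most 62.5 mm and 10.7 degrees, less where a joint would pass 70% of its speed; a pose out of reach is approached as far as the arm can. A call is refused whole if a number of a shift passes 1 or a number of a turn 1, either way. A call with a gripper value outside its range is refused whole. The fingers move at their own pace and stop on an object; the grip force is fixed at half the most. Time passes only in rows, so rows that do not move let the fingers close. It gives the time, the measured TCP pose, the force, the opening and the grip force at its end, in the units of the state.
- sensors.read_state(): the state, without advancing time (a new reading comes with each control period).
- get_image(name): name is "scene" or "top" or "wrist"; returns a dict with "img" (480x640x3 uint8, red, green, blue), "depth" (480x640 float32, mm along the optical axis (not along the pixel's ray), 0 where there is no reading), "vfov" (degrees; the focal length in pixels is half the picture's height over the tangent of half this angle, whatever the lens; pixels are square), "cx", "cy" (the principal point, pixels), "k1" (the pictures are not rectified: a ray, as slopes to the right and down, at radius r is drawn at 1 + k1 r^2 times it, then the intrinsics apply), "world_to_cam" (4x4, takes a point from world to camera coordinates). Camera axes: x right, y down, z forward; pixel columns grow to the right and rows downward; lengths in mm; the calibration is good to about 2 mm. A picture is of the moment at which its call begins.
- ctrl.finish_job(): hands the job in; it is judged then, once.
The state is a dict: "clock": time; "qpos": joint angles; "qd": joint speeds; "tau": joint torques, N m; "eef_pos": TCP position; "tool_rot": TCP orientation; "force": force on the tool from outside, world axes, zero at the start; "torque": the same for the moment, N m; "width": finger opening in mm; "gripper_force": force on a finger pad.
Only numpy, scipy, OpenCV 4.12 (cv2) and the standard library are available. Lean on these libraries where they do the work, as an engineer would, in place of code of your own. Each camera call takes 0.05 s, during which the arm holds its last target. There are 200 camera calls.

## Task

Fold the plywood board of the drip rest up by its bar handle until it stands at the same slope as the red pointer beside it, and let go. Then lay the trowel with the pale wooden handle on the sloping board: blade flat on the wood, lengthwise across the slope, roughly centred sideways, its lower long edge down by the metal ledge; set it down without dropping it. Do not shift the red pointer, and leave the blue-handled trowel and the other things on the bench where they are.

Things in the scene. Friction and masses are not known exactly. Their poses are not given: they have to be found in the camera images.
- board: Hinged plywood board, 190 (x) x 220 (y) x 8 mm. Origin: mid-width on the hinge axis, 45 mm over the bench; x from hinge (edge away from the robot) to free edge (towards it), y along the hinge, z out of the upper face (at z = 6 mm). Starts 0 to 0.2 rad above level; x end folds up, to 1.2 rad. Stiff: about 10 N at the bar turns it; it stays where left, also under the trowel.
- board_bar (a point): Middle of the dark bar handle near the board's free edge, at x = 165, y = 0, z = 41 mm of the board; axes as the board's. The bar is round, 14 mm thick, parallel to y, 100 mm long between two 14 mm posts at y = +-50 mm that rise from the face.
- board_ledge (a point): Foot of the ledge's inner side, mid-width: x = 16, y = 0, z = 6 mm of the board; axes as the board's. The aluminium ledge crosses the board near the hinge from x = 8 to 16 mm, 200 mm long, and rises 16 mm from the face. A trowel touching it has its middle at x = 46 mm of the board.
- pointer: Red arm on the same hinge axis, just beyond the board's -y side (12 mm thick, 8 wide, middle at y = -127 mm, reaching x = 200 mm). Origin as the board's; x along the arm from hinge to tip. It stands at 0.42 to 0.72 rad above level, different each time; the board must get this slope (x axes parallel). It stays put unless pushed.
- pointer_tip (a point): Centre of the red 20 mm end block of the pointer, 190 mm from the hinge axis along the arm; axes as the pointer's.
- base: Fixed grey base plate under the board, 200 x 260 mm, 14 mm thick. Origin on the bench below the middle of the hinge; x level, towards the board's free edge, y along the hinge, z up. At y = -141 mm, beyond the pointer, a thin steel arc stands up to 220 mm high (look only).
- trowel: Trowel with pale wooden handle, to lay on the board, 0.26 kg, mostly blade. Flat steel blade 150 x 60 x 4 mm; on a 10 mm neck at its middle a round handle, 28 mm thick, 106 mm long, parallel to the long side, axis 55 mm above the blade's underside. Origin: centre of the underside, below the handle's middle; x along the handle, y across, z up. Either end may go either way.
- trowel_blue: Bystander: trowel of the same shape and size, with a blue handle; origin and axes alike.
- sleeve_a: Bystander: grey mortar-coated tube standing upright, 68 mm across, 100 mm high; origin at the centre of its underside.
- jar: Bystander: small jar with white cap, 42 mm across, 70 mm high; origin at the centre of its underside.
- tub: Bystander: white plastic tub, 124 mm across at the rim, 115 mm high, a brush in it reaching 200 mm high; origin at the centre of its underside.
- tape: Bystander: blue tape roll lying flat, 96 mm across, 48 mm high; origin at the centre of its underside.
- sleeve_b: Bystander: grey mortar-coated tube standing upright, 80 mm across, 120 mm high; origin at the centre of its underside.
- sanding_block: Bystander: cork sanding block 110 x 60 x 35 mm; origin at the centre of its underside.
There are look-alikes about, which are no part of the job. Leave any turquoise or yellow look-alike of the trowel alone.

How it is judged:
By the outcome, as a careful person would: the job done as asked, in the order asked, and still so for the second after the job is handed in, with the robot touching nothing.
It also fails if it takes over 54 s, if anything falls off the work surface, if the arm or the gripper's body presses on something with over 40 N, if the wrist force passes 120 N, or if a joint passes its speed limit or range.

## Working session

There is one attempt and no reset: what is moved stays moved. The work goes in short steps, Python scripts to look and compute and a tool call to move; the robot and the scene stay as the last step left them, time stands still between calls to the robot, and variables do not carry over. Pictures are saved under pics/ and viewed, at most 10 in all, crops included, and the job is handed in when it is done.

Besides the shell and the picture viewer there is one more tool, called after "Call:" as name(argument=value, ...) on one line, values as JSON. send_rows: Moves the arm, as the interface text tells. Its arguments: {"type":"object","properties":{"series":{"type":"array"}},"required":["series"]}

```bash
mkdir -p pics; cat > h.py <<'E'
import numpy as np, cv2
from cell import sensors, get_image, ctrl
def grab(n,f=None):
    d=get_image(n)
    if f: cv2.imwrite('pics/'+f,cv2.cvtColor(d['img'],cv2.COLOR_RGB2BGR))
    np.save('/tmp/%s.npy'%n,d,allow_pickle=True); return d
def cloud(d):
    dep=d['depth']; h,w=dep.shape; f=h/2/np.tan(np.radians(d['vfov'])/2)
    v,u=np.mgrid[:h,:w].astype(float)
    K=np.array([[f,0,d['cx']],[0,f,d['cy']],[0,0,1]])
    p=cv2.undistortPointsIter(np.stack([u.ravel(),v.ravel()],1)[:,None],K,np.array([d['k1'],0,0,0.]),None,None,(3,50,1e-9)).reshape(h,w,2)
    c=np.dstack([p*dep[...,None],dep]); T=np.linalg.inv(d['world_to_cam'])
    P=c@T[:3,:3].T+T[:3,3]; P[dep<=0]=np.nan
    return P
E
python3 - <<'E'
from h import *
for n in('scene','top'):
    d=grab(n,n+'0.png'); print(n,d['vfov'],d['k1'],np.linalg.inv(d['world_to_cam'])[:3,3].round())
print(sensors.read_state())
E
```

```text
scene 51.81187210095259 -0.12264089644996766 [ 991. -395.  959.]
top 52.09619491604612 -0.1151717966159445 [ 401.   30. 1330.]
{'clock': 0.1, 'qpos': array([-1.21982897,  0.62927064,  0.03846617,  1.51828347, -0.0269975 ,
        0.99630513, -0.02001658]), 'qd': array([-2.19895838e-04, -3.17463101e-03, -2.74806621e-04, -6.71095989e-04,
        1.67757898e-03,  6.82179492e-05, -2.18795935e-03]), 'tau': array([ 2.59048458e-03, -5.64540696e+01,  1.23013381e+00, -1.93976426e+01,
        1.11896207e-02,  5.46617433e-03, -9.21379240e-06]), 'eef_pos': array([262.87012131, 593.82768377, 219.76548909]), 'tool_rot': array([-3.13984498e+00,  3.37355162e-05,  2.72479243e+00]), 'force': array([-0.34112352,  1.14824043,  0.27687899]), 'torque': array([-0.01693042,  0.00217883, -0.02193218]), 'gripper_force': 0.0, 'width': 85.57330724990878}
```

View pics/scene0.png

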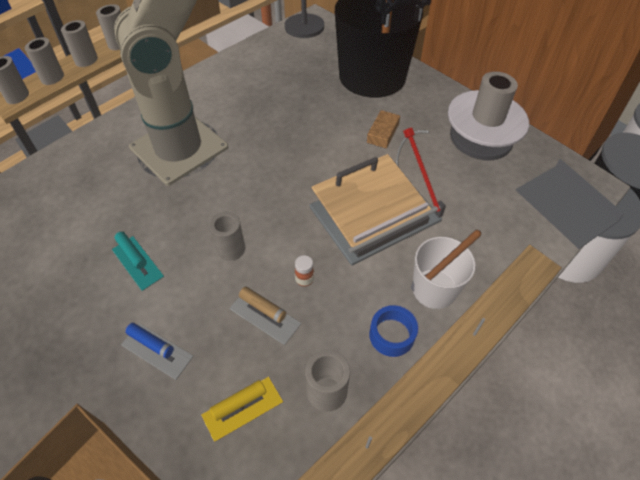

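View pics/top0.png

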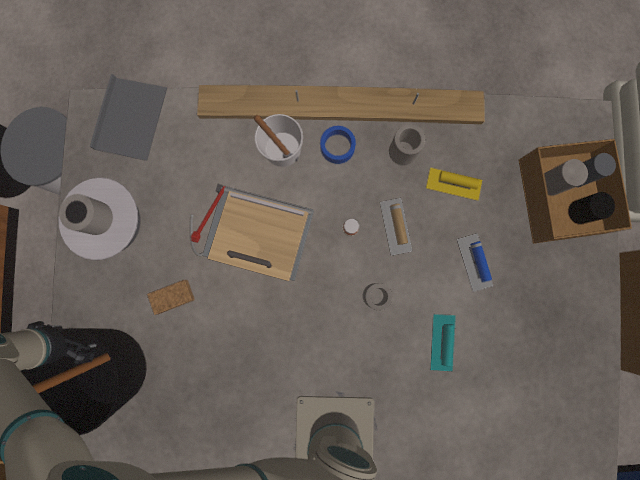

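The scene view has the board near (372,200), the bar at (357,172), the red pointer from (436,205) to (409,133), and the pale trowel at (264,310). In the top view the board is near (260,235), the bar at (249,259), the pointer runs from (220,190) to (196,238), and the pale trowel is at (398,226).

```bash
cat > m.py <<'E'
from h import *
S={n:np.load('/tmp/%s.npy'%n,allow_pickle=True).item() for n in('scene','top')}
def box(P,x0,x1,y0,y1,z0,z1): return (P[...,0]>x0)&(P[...,0]<x1)&(P[...,1]>y0)&(P[...,1]<y1)&(P[...,2]>z0)&(P[...,2]<z1)
def line(X):
    c=np.median(X,0); w=np.linalg.svd(X-c,full_matrices=False)[2][0]; return c,w
for n,d in S.items():
    P=cloud(d); hsv=cv2.cvtColor(d['img'],cv2.COLOR_RGB2HSV).astype(int); H,Sa,V=hsv[...,0],hsv[...,1],hsv[...,2]
    if n=='top': print('approx', [P[v,u].round() for v,u in((235,260),(259,249),(190,220),(238,196),(226,400),(227,351),(190,305),(262,482))])
    red=((H<6)|(H>174))&(Sa>150)&(V>80)&box(P,300,900,0,600,20,300)
    print(n,'red',red.sum())
    X=P[red]; c,w=line(X); t=(X-c)@w; print(' c',c.round(1),'dir',w.round(3),'slope',np.arcsin(abs(w[2])),'ends',(c+w*np.percentile(t,1)).round(),(c+w*np.percentile(t,99)).round())
    # board wood
    wood=(H>8)&(H<22)&(Sa>60)&(V>110)
    b=wood&box(P,500,850,60,420,30,120); b=cv2.erode(b.astype(np.uint8),np.ones((5,5)))>0
    X=P[b]; 
    for _ in range(4):
        c=X.mean(0); nn=np.linalg.svd(X-c,full_matrices=False)[2][2]; nn*=np.sign(nn[2]); X=X[abs((X-c)@nn)<4]
    print(' board',len(X),c.round(1),nn.round(4),'tilt',np.arccos(nn[2]).round(3))
    q=cv2.minAreaRect(X[:,:2].astype(np.float32)); print(' rect',q)
    # bar: above plane 
    hgt=(P-c)@nn; m=(hgt>25)&(hgt<60)&box(P,500,850,100,400,40,200)&(V<110)&(Sa<120)
    X=P[m]; c2,w=line(X); print(' bar',m.sum(),c2.round(1),w.round(3),X.min(0).round(),X.max(0).round(),np.percentile((X-c)@nn,[50,95]))
    # trowel
    m=wood&box(P,450,800,-150,0,30,90); X=P[m]; c2,w=line(X); t=(X-c2)@w
    print(' handle',m.sum(),c2.round(1),X.mean(0).round(1),w.round(3),np.percentile(t,[1,99]).round(),'ztop',np.percentile(X[:,2],[50,95]).round(1))
    q=cv2.minAreaRect(X[:,:2].astype(np.float32)); print(' hrect',q)
E
python3 m.py
```

```text
scene red 344
 c [566.  328.2 124.1] dir [ 0.736 -0.177 -0.653] slope 0.7118331669435185 ends [506. 343. 177.] [652. 308.  48.]
 board 1924 [549.5 205.1  58.8] [ 0.0774 -0.0227  0.9967] tilt 0.081
 rect ((542.9094848632812, 203.64382934570312), (213.23077392578125, 110.2328872680664), 79.16436767578125)
 bar 5 [720.  146.3  96.7] [-0.26   0.447  0.856] [718. 142.  85.] [723. 152.  98.] [52.15425956 53.81973096]
 handle 48 [574.7 -54.1  43.7] [578.2 -93.4  51.1] [ 0.258 -0.932  0.254] [-20. 105.] ztop [43.7 70.1]
 hrect ((578.182373046875, -98.04499816894531), (37.010902404785156, 121.27144622802734), 19.972599029541016)
approx [array([526., 205.,  60.]), array([461., 223., 113.]), array([645., 317.,  54.]), array([504., 342., 177.]), array([ 557., -158.,   67.]), array([551., -31.,  71.]), array([660.,  94.,  -2.]), array([ 468., -374.,   68.])]
top red 242
 c [556.6 332.7 131.4] dir [-0.738  0.181  0.65 ] slope 0.7082117075476064 ends [646. 311.  53.] [503. 346. 179.]
 board 2194 [552.9 214.6  57.8] [ 0.1053 -0.025   0.9941] tilt 0.108
 rect ((542.0592041015625, 206.95700073242188), (205.44577026367188, 117.0938720703125), 76.28070831298828)
 bar 159 [811.5 144.8  73.5] [-0.852  0.515  0.094] [576. 109.  53.] [831. 334. 115.] [43.52193494 57.7635696 ]
 handle 25 [ 596.  -147.6   69.2] [ 592.8 -139.3   66.6] [-0.479  0.832 -0.279] [-10. 122.] ztop [69.2 74.3]
 hrect ((566.7799682617188, -104.3968505859375), (28.775388717651367, 129.5375518798828), 36.14860916137695)
```

```bash
cat > m2.py <<'E'
from h import *
from m0 import *
def run(names=('scene','top'),trowel=True):
  for n in names:
    d=np.load('/tmp/%s.npy'%n,allow_pickle=True).item()
    P=cloud(d); hsv=cv2.cvtColor(d['img'],cv2.COLOR_RGB2HSV).astype(int); H,Sa,V=hsv[...,0],hsv[...,1],hsv[...,2]
    wood=(H>8)&(H<22)&(Sa>60)&(V>90)
    X=P[((H<6)|(H>174))&(Sa>150)&(V>80)&box(P,400,900,250,450,20,300)]
    c,w=line(X); w*=-np.sign(w[0]); print(n)
    e=np.array([w[0],w[1]])/np.hypot(w[0],w[1]); print(' pointer yaw',np.arctan2(e[1],e[0]).round(3))
    t=(X-c)@w; hi=t.max(); arm=X[(t<hi-28)&(t>t.min()+5)]
    c1,w1=line(arm); print(' arm slope',np.arctan2(abs(w1[2]),np.hypot(*w1[:2])).round(4),len(arm),'all',np.arctan2(w[2],np.hypot(*w[:2])).round(4)); blk=X[t>hi-20]; print(' block mid',((blk.min(0)+blk.max(0))/2).round(1))
    # board plane
    b=wood&box(P,430,680,60,330,30,260)
    X=P[b]; R=np.random.default_rng(0); best=None
    for _ in range(300):
        a=X[R.choice(len(X),3,False)]; q=np.cross(a[1]-a[0],a[2]-a[0]); q/=np.linalg.norm(q)+1e-9
        k=abs((X-a[0])@q)<2
        if best is None or k.sum()>best.sum(): best=k
    X=X[best]; c=X.mean(0); nn=np.linalg.svd(X-c,full_matrices=False)[2][2]; nn*=np.sign(nn[2])
    print(' board',len(X),c.round(1),nn.round(4),'tilt',np.arccos(nn[2]).round(4),cv2.minAreaRect(X[:,:2].astype(np.float32)))
    hgt=(P-c)@nn; m=(hgt>35)&(hgt<55)&box(P,400,560,150,290,60,300)&(V<110)&(Sa<120)
    X=P[m]; c2,w=line(X); print(' bar',m.sum(),c2.round(1),w.round(3),((X.min(0)+X.max(0))/2).round(1),X.min(0).round(),X.max(0).round(),'h',np.percentile(hgt[m],[50,95]).round(1))
    if trowel:
        m=wood&box(P,450,680,-230,-90,35,90); X=P[m]; c2,w=line(X); t=(X-c2)@w
        print(' handle',m.sum(),c2.round(1),'mid',(c2+w*(t.min()+t.max())/2).round(1),'yaw',np.arctan2(w[1],w[0]).round(3),t.min().round(),t.max().round(),'z',np.percentile(X[:,2],[50,95]).round(1),cv2.minAreaRect(X[:,:2].astype(np.float32)))
        m=(Sa<60)&box(P,450,680,-250,-70,1.5,14); m=cv2.morphologyEx(m.astype(np.uint8),cv2.MORPH_OPEN,np.ones((3,3)))>0
        X=P[m]; print(' blade',len(X),np.median(X[:,2]),cv2.minAreaRect(X[:,:2].astype(np.float32)))
if __name__=='__main__': run()
E
cat > m0.py <<'E'
import numpy as np
def box(P,x0,x1,y0,y1,z0,z1): return (P[...,0]>x0)&(P[...,0]<x1)&(P[...,1]>y0)&(P[...,1]<y1)&(P[...,2]>z0)&(P[...,2]<z1)
def line(X):
    c=np.median(X,0); w=np.linalg.svd(X-X.mean(0),full_matrices=False)[2][0]; return c,w
E
python3 m2.py
```

```text
scene
 pointer yaw 2.906
 arm slope 0.7019 256 all 0.7121
 block mid [511.  342.1 171.5]
 board 3674 [529.7 203.7  60.8] [ 0.0926 -0.0238  0.9954] tilt 0.0958 ((528.2911987304688, 208.69793701171875), (221.27642822265625, 187.39691162109375), 76.38375854492188)
 bar 232 [465.  221.4 108.4] [-0.256 -0.967  0.007] [464.8 224.3 107.9] [447. 170. 102.] [483. 278. 114.] h [40.9 44.1]
 handle 580 [ 564.2 -161.    66.3] mid [ 567.  -160.4   66.3] yaw 0.21 -50.0 56.0 z [66.3 70.4] ((566.45458984375, -157.6321563720703), (105.48619079589844, 26.998252868652344), 12.207634925842285)
 blade 954 4.145002435772142 ((566.1807250976562, -157.9716796875), (150.4663543701172, 61.170265197753906), 12.73708724975586)
top
 pointer yaw 2.901
 arm slope 0.7042 168 all 0.7085
 block mid [508.4 344.1 173.3]
 board 2844 [525.3 213.2  60.1] [ 0.1052 -0.0277  0.9941] tilt 0.109 ((527.4388427734375, 210.949462890625), (219.02207946777344, 188.9256591796875), 76.19224548339844)
 bar 224 [463.2 225.9 108.1] [-0.244 -0.97   0.002] [463.5 226.9 109.8] [445. 173. 103.] [482. 281. 117.] h [40.9 45.3]
 handle 297 [ 560.2 -158.3   66.9] mid [ 564.3 -157.4   66.9] yaw -2.921 -57.0 48.0 z [66.9 71.8] ((564.3496704101562, -157.86480712890625), (105.00623321533203, 24.0546875), 11.924332618713379)
 blade 147 4.2923449343488755 ((565.9443969726562, -139.11944580078125), (145.83958435058594, 38.91918182373047), 1.6095778942108154)
```

Call:
send_rows(series=[[85,[0.22,-0.36,0.17],[0,0,-1]],[85,[0.22,-0.36,0.17],[0,0,-1]],[85,[0.22,-0.36,0.17],[0,0,-1]],[85,[0.22,-0.36,0.17],[0,0,-1]],[85,[0.22,-0.36,0.17],[0,0,-1]],[85,[0.22,-0.36,0.17],[0,0,-1]],[85,[0.22,-0.36,0.17],[0,0,-1]],[85,[0.22,-0.36,0.17],[0,0,-1]]])

```text
clock: 1.1
eef_pos: [369.5, 420.2, 302.8]
tool_rot: [-3.142, 0.0, 2.021]
force: [-0.3, -1.3, 0.9]
width: 85.0
gripper_force: 0.0
```

Call:
send_rows(series=[[85,[0.2,-0.41,0],[0,0,-1]],[85,[0.2,-0.41,0],[0,0,-1]],[85,[0.2,-0.41,0],[0,0,-1]],[85,[0.2,-0.41,0],[0,0,-1]],[85,[0.2,-0.41,0],[0,0,-1]],[85,[0.2,-0.41,0],[0,0,-1]],[85,[0.2,-0.41,0],[0,0,-1]],[85,[0.2,-0.41,0],[0,0,-1]]])

```text
clock: 2.1
eef_pos: [465.5, 223.1, 302.2]
tool_rot: [3.141, -0.0, 1.323]
force: [-0.1, 0.9, 0.2]
width: 85.1
gripper_force: 0.0
```

```bash
python3 - <<'E'
from h import *
from m2 import *
d=grab('wrist','w1.png'); s=sensors.read_state(); print(s['eef_pos'],s['tool_rot'],s['qpos'].round(2))
run(('wrist',),False)
P=cloud(np.load('/tmp/top.npy',allow_pickle=True).item()); m=box(P,640,850,50,300,90,260); X=P[m]
print('tub/brush',len(X)); 
for z in range(90,220,20):
    k=X[(X[:,2]>z)&(X[:,2]<z+20)]
    if len(k): print(z,k.min(0).round(),k.max(0).round())
E
```

```text
[467.43929467 218.67433286 302.49713359] [3.13894117e+00 2.28369807e-03 1.31490822e+00] [-0.84  0.37  0.48  1.78 -0.19  1.03 -0.54]
wrist
 pointer yaw 2.905
 arm slope 0.7043 1872 all 0.706
 block mid [508.3 344.8 173.5]
 board 38355 [526.4 222.3  62.8] [ 0.1022 -0.0246  0.9945] tilt 0.1053 ((526.07373046875, 210.50650024414062), (219.6954803466797, 187.4153594970703), 75.94857788085938)
 bar 2071 [464.1 230.9 110.4] [-0.242 -0.97   0.003] [463.3 226.2 108.9] [445. 171. 104.] [482. 281. 113.] h [40.8 42.7]
tub/brush 696
90 [714. 102.  90.] [836. 221. 110.]
110 [714. 101. 110.] [835. 220. 130.]
130 [770. 172. 131.] [790. 193. 150.]
150 [777. 180. 150.] [792. 198. 168.]
170 [782. 190. 170.] [798. 212. 190.]
190 [788. 198. 190.] [802. 212. 201.]
```

View pics/w1.png

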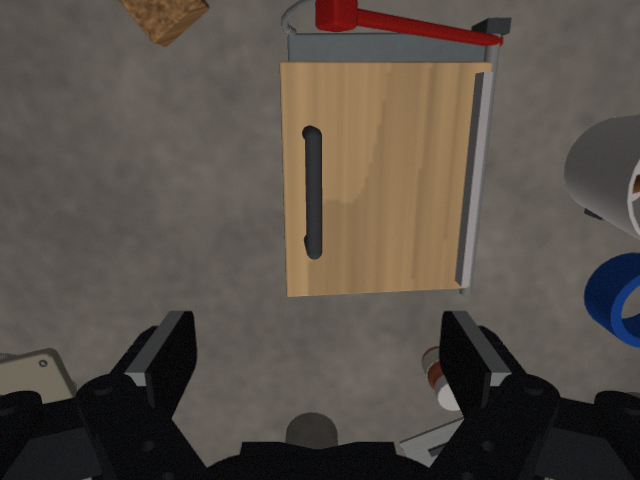

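The wrist view shows the bar at (314,190), the ledge at (475,180) and the pointer along the top from (337,12) to (500,40). All three views put the pointer at 0.704 rad and the bar at (463.5, 226, 102.5).

Call:
send_rows(series=[[85,[0,0.03,-0.5],[0,0,0]],[85,[0,0.03,-0.5],[0,0,0]],[85,[0,0.03,-0.5],[0,0,0]],[85,[0,0,-0.5],[0,0,0]],[85,[0,0,-0.4],[0,0,0]],[85,[0,0,-0.2],[0,0,0]],[85,[0,0,0],[0,0,0]]])

```text
clock: 3.02
eef_pos: [464.7, 229.8, 145.8]
tool_rot: [-3.141, 0.001, 1.328]
force: [1.1, -0.4, -0.6]
width: 85.1
gripper_force: 0.0
```

Call:
send_rows(series=[[85,[-0.02,-0.05,-0.4],[0,0,0]],[85,[0,0,-0.25],[0,0,0]],[85,[0,0,-0.1],[0,0,0]],[40,[0,0,0],[0,0,0]],[5,[0,0,0],[0,0,0]],[5,[0,0,0],[0,0,0]],[5,[0,0,0],[0,0,0]],[5,[0,0,0],[0,0,0]]])

```text
clock: 4.03
eef_pos: [463.6, 227.3, 101.4]
tool_rot: [3.141, -0.0, 1.329]
force: [-0.0, -0.4, -0.9]
width: 4.7
gripper_force: 0.0
```

```bash
python3 - <<'E'
from h import *
from m2 import *
d=grab('scene'); i=d['img'][80:280,230:480]; cv2.imwrite('pics/s1.png',cv2.cvtColor(cv2.resize(i,None,fx=3,fy=3),cv2.COLOR_RGB2BGR)); s=sensors.read_state(); print(s['eef_pos'],s['tool_rot'],s['width'],s['gripper_force'],s['force'])
E
```

```text
[463.5479474  227.24417971 101.31099976] [ 3.14150315e+00 -1.89525272e-04  1.32850956e+00] 4.730888707027516 0.0 [-0.41195596 -0.34567669 -0.04793267]
```

View pics/s1.png

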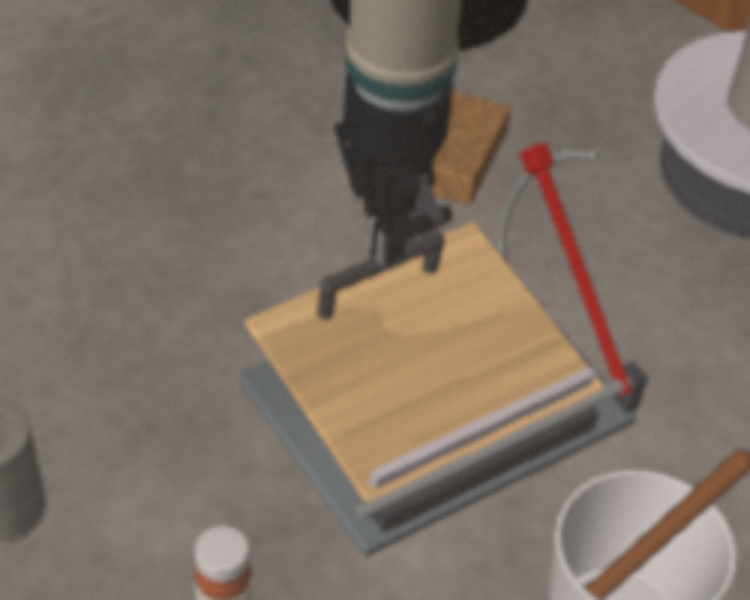

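The crop shows the closed fingers at (395,245), apparently on the robot side of the bar, which runs from (325,290) to (435,240). I'll measure where the bar is now.

```bash
python3 - <<'E'
from h import *
from m2 import *
grab('top'); run(('scene','top'),False)
d=grab('wrist','w2.png'); run(('wrist',),False)
E
```

```text
scene
 pointer yaw 2.911
 arm slope 0.7065 251 all 0.7179
 block mid [511.3 342.6 172. ]
 board 3744 [530.  204.2  60.6] [ 0.1023 -0.0249  0.9944] tilt 0.1055 ((529.0777587890625, 208.10382080078125), (223.18045043945312, 186.48118591308594), 76.93997192382812)
 bar 203 [464.4 213.1 108.2] [-0.256 -0.967  0.014] [465.8 224.7 112.6] [447. 169. 103.] [485. 281. 123.] h [40.3 49.1]
top
 pointer yaw 2.899
 arm slope 0.7013 118 all 0.7008
 block mid [545.7 335.2 140.2]
 board 2073 [536.4 187.4  58.9] [ 0.107  -0.0236  0.994 ] tilt 0.1098 ((527.4376220703125, 211.03070068359375), (218.5123748779297, 189.04541015625), 76.53748321533203)
 bar 79 [456.1 192.9 108.2] [-0.24  -0.97   0.037] [456.6 192.4 108.3] [447. 173. 102.] [466. 212. 114.] h [40.3 44.6]
  return _methods._mean(a, axis=axis, dtype=dtype,
  ret = um.true_divide(
m0.py:4: RuntimeWarning: Mean of empty slice.
  c=np.median(X,0); w=np.linalg.svd(X-X.mean(0),full_matrices=False)[2][0]; return c,w
Traceback (most recent call last):
  File "m2.py", line 9, in run
    c,w=line(X); w*=-np.sign(w[0]); print(n)
        ~~~~^^^
  File "m0.py", line 4, in line
    c=np.median(X,0); w=np.linalg.svd(X-X.mean(0),full_matrices=False)[2][0]; return c,w
                        ~~~~~~~~~~~~~~~~~~~~~~~~~~~~~~~~~~~~~~~~~~~~~~~~~^^^
IndexError: index 0 is out of bounds for axis 0 with size 0
```

View pics/w2.png

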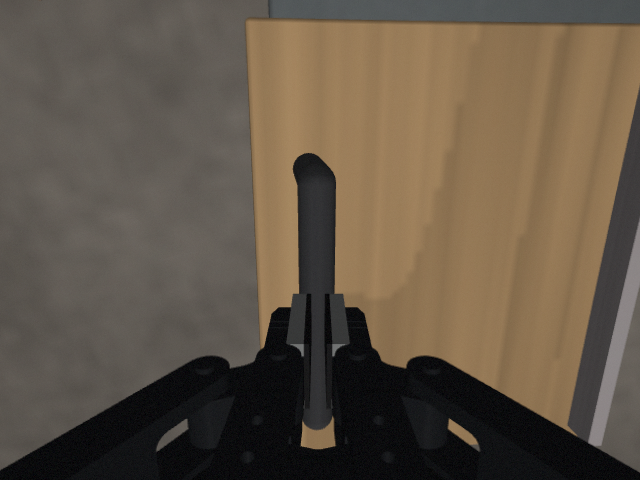

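The bar runs from (315,165) to (318,425). The pads at (300,320) and (338,320) are closed to about 5 mm with the bar visible in the gap, so they may be above it. I'll check with depth.

```bash
python3 - <<'E'
from h import *
d=np.load('/tmp/wrist.npy',allow_pickle=True).item(); P=cloud(d)
print('cam',np.linalg.inv(d['world_to_cam'])[:3].round(2))
for v,u in [(170,310),(200,316),(250,316),(300,298),(300,318),(320,300),(340,300),(320,318),(340,318),(380,318),(420,318),(300,335),(340,340),(440,318),(350,290)]: print(v,u,d['depth'][v,u].round(),P[v,u].round(1),d['img'][v,u])
for n in('scene','top'):
    P=cloud(np.load('/tmp/%s.npy'%n,allow_pickle=True).item()); r=np.hypot(P[...,0]-463.5,P[...,1]-227)
    X=P[(r<45)&(P[...,2]>60)]; h=np.histogram(X[:,2],range(60,260,10)); print(n,h[0])
E
```

```text
cam [[ 9.7000e-01 -2.3000e-01 -7.0000e-02  4.8191e+02]
 [-2.4000e-01 -9.3000e-01 -2.9000e-01  3.0030e+02]
 [ 0.0000e+00  3.0000e-01 -9.6000e-01  2.5602e+02]]
170 310 146.0 [474.2 280.3 109.4] [32 34 35]
200 316 147.0 [473.8 269.9 111.4] [49 49 51]
250 316 153.0 [469.3 251.7 110.9] [50 51 52]
300 298 147.0 [459.6 238.8 121.8] [55 57 56]
300 318 159.0 [465.2 232.3 111.6] [49 50 52]
320 300 132.0 [461.1 239.2 137.6] [56 56 55]
340 300 122.0 [461.4 238.6 148.5] [53 53 55]
320 318 162.0 [463.1 223.6 110.6] [53 51 53]
340 318 163.0 [461.2 216.  112. ] [52 52 53]
380 318 169.0 [456.8 198.1 111.7] [53 53 55]
420 318 175.0 [452.  178.9 111.1] [53 52 55]
300 335 147.0 [472.2 235.9 122.3] [55 55 55]
340 340 122.0 [472.6 235.9 148.7] [58 58 59]
440 318 230.0 [440.2 131.3  69.5] [141 115  82]
350 290 115.0 [459.3 240.3 155.6] [ 9 13 14]
scene [559  80   9   3 132  40  39  32  25  28  87  63  71  60  55  83  64  36
 101]
top [234  56   0   0  50  13   0   0   0   0   3   7  16   3   1   5   9   1
  14]
```

Call:
send_rows(series=[[45,[0,0,0],[0,0,0]],[45,[0,0,0],[0,0,0]],[45,[0,0,0],[0,0,0]],[45,[0,0,-0.1],[0,0,0]],[45,[0,0,-0.1],[0,0,0]],[45,[0,0,-0.1],[0,0,0]],[45,[0,0,0],[0,0,0]]])

```text
clock: 5.05
eef_pos: [463.1, 226.9, 82.5]
tool_rot: [-3.141, 0.001, 1.328]
force: [-0.0, 0.3, 0.9]
width: 44.7
gripper_force: 0.0
```

```bash
python3 - <<'E'
from h import *
d=grab('wrist','w3.png'); P=cloud(d); s=sensors.read_state(); print(s['eef_pos'],s['width'],s['force'])
for v in range(240,380,10):
    print(v,[(u,int(P[v,u,0]),int(P[v,u,1]),int(P[v,u,2])) for u in range(230,410,15) if P[v,u,2]==P[v,u,2]])
E
```

```text
[463.32792685 226.9949008   82.86149784] 45.1282252389288 [ 0.28930455  0.15770381 -0.49090096]
240 [(230, 413, 239, 2), (245, 421, 236, 0), (260, 445, 254, 72), (275, 451, 252, 72), (290, 457, 251, 70), (305, 467, 261, 110), (320, 472, 260, 110), (335, 477, 258, 108), (350, 481, 244, 68), (365, 487, 242, 66), (380, 494, 240, 66), (395, 500, 238, 65)]
250 [(230, 411, 233, 2), (245, 419, 231, 1), (260, 444, 250, 72), (275, 450, 248, 70), (290, 456, 246, 70), (305, 466, 258, 109), (320, 471, 257, 112), (335, 476, 254, 107), (350, 480, 239, 67), (365, 486, 238, 67), (380, 493, 236, 66), (395, 499, 234, 66)]
260 [(230, 409, 227, 0), (245, 417, 224, 0), (260, 443, 246, 72), (275, 449, 244, 70), (290, 455, 242, 71), (305, 466, 254, 110), (320, 470, 254, 111), (335, 475, 251, 107), (350, 479, 235, 68), (365, 486, 233, 67), (380, 492, 232, 67), (395, 498, 229, 65)]
270 [(230, 407, 221, 1), (245, 416, 218, 1), (260, 441, 241, 71), (275, 447, 239, 71), (290, 453, 238, 70), (305, 465, 251, 110), (320, 470, 251, 111), (335, 474, 248, 107), (350, 478, 230, 68), (365, 485, 229, 68), (380, 491, 226
[... 1951 characters left out ...]
, (290, 443, 200, 70), (305, 457, 222, 109), (320, 463, 222, 111), (335, 467, 219, 108), (350, 470, 191, 67), (365, 476, 189, 66), (380, 483, 213, 105), (395, 487, 229, 130)]
360 [(230, 441, 239, 134), (245, 441, 232, 123), (260, 429, 199, 71), (275, 436, 197, 71), (290, 442, 196, 72), (305, 456, 219, 110), (320, 462, 218, 111), (335, 466, 214, 107), (350, 468, 187, 68), (365, 475, 185, 67), (380, 482, 182, 66), (395, 486, 226, 131)]
370 [(230, 442, 239, 139), (245, 440, 229, 125), (260, 428, 195, 72), (275, 434, 192, 71), (290, 441, 190, 70), (305, 455, 214, 109), (320, 461, 215, 111), (335, 465, 210, 106), (350, 467, 181, 68), (365, 474, 179, 67), (380, 481, 176, 65), (395, 485, 223, 132)]
```

View pics/w3.png

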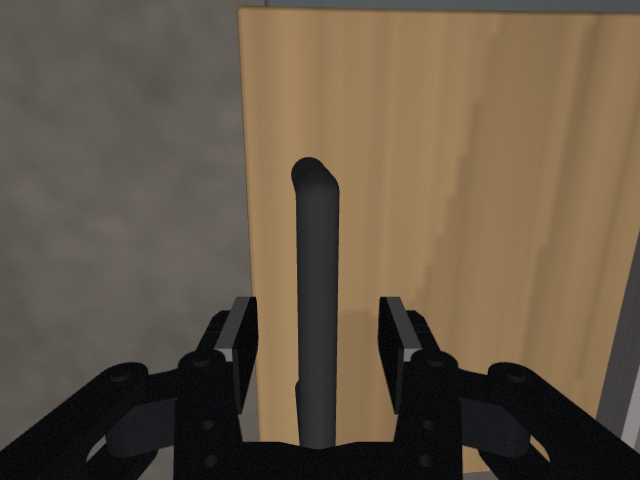

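The pads at (240,330) and (395,330) straddle the bar at (318,300), but their tips are only at z≈101. That is about 18 mm above the reported TCP, so I go lower.

Call:
send_rows(series=[[45,[0,0,-0.14],[0,0,0]],[45,[0,0,-0.13],[0,0,0]],[45,[0,0,0],[0,0,0]],[5,[0,0,0],[0,0,0]],[5,[0,0,0],[0,0,0]],[5,[0,0,0],[0,0,0]],[5,[0,0,0],[0,0,0]]])

```text
clock: 5.98
eef_pos: [463.1, 227.3, 67.1]
tool_rot: [-3.141, -0.0, 1.329]
force: [-2.5, 0.4, 2.7]
width: 12.5
gripper_force: 58.4
```

Call:
send_rows(series=[[5,[0.05,-0.012,0.124],[0,0,0]],[5,[0.05,-0.012,0.124],[0,0,0]],[5,[0.065,-0.016,0.124],[0,0,0]],[5,[0.066,-0.016,0.124],[0,0,0]],[5,[0.077,-0.018,0.118],[0,0,0]],[5,[0.077,-0.019,0.117],[0,0,0]],[5,[0,0,0],[0,0,0]]])

```text
clock: 6.85
eef_pos: [485.3, 221.8, 111.7]
tool_rot: [-3.139, 0.0, 1.329]
force: [-5.3, 3.0, -3.4]
width: 12.2
gripper_force: 59.3
```

```bash
python3 - <<'E'
from h import *
from m2 import *
s=sensors.read_state(); print(s['eef_pos'],s['width'],s['force'],s['gripper_force'])
for n in('scene','top'): grab(n)
run(trowel=False)
E
```

```text
[485.30031354 221.79188076 111.73984459] 12.152968039754944 [-5.29715219  3.0395945  -3.43389032] 59.28025782108307
scene
 pointer yaw 2.911
 arm slope 0.7079 251 all 0.7185
 block mid [512.3 342.2 171.8]
 board 4204 [537.5 199.9  85.2] [ 0.3655 -0.0931  0.9261] tilt 0.3867 ((534.6022338867188, 207.5867919921875), (221.42465209960938, 177.5355224609375), 76.1124496459961)
 bar 199 [480.5 208.1 152.2] [-0.115  0.956  0.27 ] [473.3 217.8 160.2] [440. 164. 138.] [507. 271. 182.] h [42.4 52.7]
top
 pointer yaw 2.899
 arm slope 0.7071 62 all 0.715
 block mid [586.4 325.2 107.1]
 board 1947 [534.1 173.2  83.4] [ 0.3738 -0.0966  0.9225] tilt 0.3964 ((533.3965454101562, 208.75050354003906), (218.5172119140625, 174.66395568847656), 76.58576965332031)
 bar 79 [476.6 186.7 151.2] [-0.35   0.864  0.362] [462.1 194.2 162.1] [438. 167. 144.] [486. 222. 180.] h [40.7 45.9]
```

Call:
send_rows(series=[[5,[0.088,-0.021,0.109],[0,0,0]],[5,[0.089,-0.022,0.109],[0,0,0]],[5,[0.098,-0.024,0.099],[0,0,0]],[5,[0.098,-0.024,0.099],[0,0,0]],[5,[0.111,-0.027,0.093],[0,0,0]],[5,[0.112,-0.027,0.092],[0,0,0]],[5,[0,0,0],[0,0,0]],[5,[0,0,0],[0,0,0]]])

```text
clock: 7.95
eef_pos: [517.6, 213.8, 147.5]
tool_rot: [-3.132, 0.001, 1.329]
force: [-11.3, 5.1, 0.7]
width: 11.9
gripper_force: 58.9
```

```bash
python3 - <<'E'
from h import *
from m2 import *
s=sensors.read_state(); print(s['eef_pos'],s['width'],s['force'],s['gripper_force'])
for n in('scene','top'): grab(n)
run(trowel=False)
E
```

```text
[517.55948524 213.79296393 147.54212082] 11.929221036932015 [-11.30522736   5.13742412   0.69436763] 58.927515149116516
scene
 pointer yaw 2.909
 arm slope 0.7057 253 all 0.716
 block mid [512.1 341.6 170.8]
 board 4389 [549.4 196.1 108. ] [ 0.6037 -0.1575  0.7815] tilt 0.6737 ((549.5990600585938, 203.48927307128906), (222.03176879882812, 150.40528869628906), 75.81591796875)
 bar 316 [510.  203.7 187.7] [ 0.637 -0.358 -0.683] [499.1 200.2 208.8] [458. 155. 166.] [540. 245. 251.] h [42.9 53.2]
  return _methods._mean(a, axis=axis, dtype=dtype,
  ret = um.true_divide(
m0.py:4: RuntimeWarning: Mean of empty slice.
  c=np.median(X,0); w=np.linalg.svd(X-X.mean(0),full_matrices=False)[2][0]; return c,w
Traceback (most recent call last):
  File "m2.py", line 9, in run
    c,w=line(X); w*=-np.sign(w[0]); print(n)
        ~~~~^^^
  File "m0.py", line 4, in line
    c=np.median(X,0); w=np.linalg.svd(X-X.mean(0),full_matrices=False)[2][0]; return c,w
                        ~~~~~~~~~~~~~~~~~~~~~~~~~~~~~~~~~~~~~~~~~~~~~~~~~^^^
IndexError: index 0 is out of bounds for axis 0 with size 0
```

Call:
send_rows(series=[[5,[0.055,-0.013,0.043],[0,0,0]],[5,[0,0,0],[0,0,0]],[5,[0,0,0],[0,0,0]],[5,[0,0,0],[0,0,0]]])

```text
clock: 8.55
eef_pos: [520.3, 213.1, 150.0]
tool_rot: [-3.131, 0.001, 1.33]
force: [-12.1, 4.6, 1.8]
width: 12.1
gripper_force: 58.6
```

```bash
python3 - <<'E'
from h import *
from m2 import *
s=sensors.read_state(); print(s['eef_pos'],s['width'],s['force'],s['gripper_force'])
grab('scene'); run(('scene',),trowel=False); grab('scene'); run(('scene',),trowel=False)
E
```

```text
[520.28116383 213.11932232 149.97774966] 12.059653973343767 [-12.10275219   4.56226666   1.82293246] 58.621580600738525
scene
 pointer yaw 2.908
 arm slope 0.7037 252 all 0.7163
 block mid [511.8 341.9 171.3]
 board 4417 [549.9 195.  109.8] [ 0.6224 -0.1547  0.7673] tilt 0.6962 ((550.6112060546875, 203.72702026367188), (223.28988647460938, 147.36553955078125), 76.22570037841797)
 bar 322 [512.9 203.  190.7] [ 0.633 -0.353 -0.689] [501.1 200.4 213.1] [459. 156. 170.] [544. 245. 256.] h [43.4 52.4]
scene
 pointer yaw 2.909
 arm slope 0.7091 253 all 0.718
 block mid [511.3 341.7 171.7]
 board 4323 [551.1 195.8 109.4] [ 0.6213 -0.1531  0.7685] tilt 0.6943 ((550.7831420898438, 203.67547607421875), (222.37550354003906, 147.3226776123047), 76.27174377441406)
 bar 324 [512.9 203.5 190.6] [ 0.634 -0.344 -0.693] [500.1 200.9 213.6] [457. 156. 171.] [543. 246. 257.] h [42.4 53. ]
```

Call:
send_rows(series=[[28,[0,0,0],[0,0,0]],[28,[0,0,0],[0,0,0]],[28,[0,0,0.1],[0,0,0]],[28,[0,0,0.4],[0,0,0]],[28,[0,0,0.6],[0,0,0]],[28,[0,0,0.6],[0,0,0]],[85,[0,-0.6,0.6],[0,0,-1]],[85,[0,-0.8,0.3],[0,0,-1]]])

```text
clock: 9.65
eef_pos: [527.7, 127.6, 308.5]
tool_rot: [3.137, -0.003, 1.153]
force: [0.5, 0.4, 0.5]
width: 63.6
gripper_force: 0.0
```

Call:
send_rows(series=[[85,[0,-0.8,0],[0,0,-1]],[85,[0,-0.8,0],[0,0,-1]],[85,[0.1,-0.8,0],[0,0,-1]],[85,[0.1,-0.8,0],[0,0,-1]],[85,[0.1,-0.7,0],[0,0,-1]],[85,[0.1,-0.3,0],[0,0,-1]],[85,[0.1,0,0],[0,0,-1]],[85,[0.1,0,0],[0,0,-1]]])

```text
clock: 10.65
eef_pos: [562.3, -125.5, 306.6]
tool_rot: [3.139, -0.001, 0.451]
force: [-0.6, -0.1, -0.8]
width: 84.9
gripper_force: 0.0
```

```bash
python3 - <<'E'
from h import *
from m2 import *
s=sensors.read_state(); print(s['eef_pos'],s['tool_rot'],s['qpos'].round(2),s['force'])
for i in range(3):
    for n in('scene','top'): grab(n)
    run(('scene','top'),trowel=(i==0))
E
```

```text
[ 562.28307113 -125.54333448  306.56265487] [ 3.13940413e+00 -1.29244173e-03  4.51105479e-01] [-0.28  0.52  0.72  1.63 -0.37  1.13 -0.59] [-0.56329408 -0.06510361 -0.79999865]
scene
 pointer yaw 2.91
 arm slope 0.7073 252 all 0.7162
 block mid [511.9 341.8 171.2]
 board 4653 [547.6 198.7 112.4] [ 0.6191 -0.1572  0.7694] tilt 0.6929 ((550.4605712890625, 203.7418975830078), (222.6071319580078, 148.019775390625), 76.05989074707031)
 bar 251 [523.8 207.5 186.7] [-0.244 -0.97  -0.008] [523.  209.1 185.8] [506. 156. 180.] [540. 262. 192.] h [41.2 44.2]
 handle 588 [ 565.5 -161.    66.4] mid [ 566.7 -160.7   66.4] yaw 0.216 -51.0 54.0 z [66.4 70.2] ((566.033935546875, -158.4608154296875), (105.08485412597656, 26.307844161987305), 12.19343090057373)
 blade 968 4.2780319849875355 ((566.263427734375, -157.03216552734375), (150.77366638183594, 60.80197525024414), 12.6212797164917)
top
 pointer yaw 2.904
 arm slope 0.7013 166 all 0.708
 block mid [508.4 344.3 174. ]
 board 3051 [543.7 205.5 116.4] [ 0.6194 -0.1557  0.7695] tilt 0.6928 ((549.5440063476562, 205.67431640625), (219.31069946289062, 147.4928741455078), 76.1999282836914)
 bar 229 [521.8 211.2 187.5] [-0.245 -0.969  0.004] [521.7 211.8 186.3] [505. 159. 180.] [539. 264. 193.] h [40.2 43.4]
  return _methods._mean(a, axis=axis, dtype=dtype,
  ret = um.true_divide(
m0.py:4: RuntimeWarning: Mean of empty slice.
  c=np.median(X,0); w=np.linalg.svd(X-X.mean(0),full_matrices=False)[2][0]; return c,w
Traceback (most recent call last):
  File "m2.py", line 25, in run
    m=wood&box(P,450,680,-230,-90,35,90); X=P[m]; c2,w=line(X); t=(X-c2)@w
                                                       ~~~~^^^
  File "m0.py", line 4, in line
    c=np.median(X,0); w=np.linalg.svd(X-X.mean(0),full_matrices=False)[2][0]; return c,w
                        ~~~~~~~~~~~~~~~~~~~~~~~~~~~~~~~~~~~~~~~~~~~~~~~~~^^^
IndexError: index 0 is out of bounds for axis 0 with size 0
```

Call:
send_rows(series=[[60,[0.02,-0.2,0],[0,0,-0.91]],[60,[0.02,-0.2,0],[0,0,-0.91]],[60,[0,-0.15,0],[0,0,-0.91]],[60,[0,0,0],[-0.98,-0.21,0]],[60,[0,0,0],[-0.98,-0.21,0]],[60,[0,0,0],[-0.98,-0.21,0]],[60,[0,0,0],[-0.98,-0.21,0]],[60,[0,0,0],[0,0,0]]])

```text
clock: 11.75
eef_pos: [564.2, -154.7, 305.1]
tool_rot: [2.793, 0.004, 0.222]
force: [0.2, 0.4, 0.4]
width: 60.4
gripper_force: 0.0
```

```bash
python3 - <<'E'
from h import *
from scipy.spatial.transform import Rotation as Ro
s=sensors.read_state(); print(s['eef_pos'],s['tool_rot'],s['qpos'].round(2),s['force'])
# earlier (vertical): cam & eef when gripper at bar
c0=np.array([481.91,300.30,256.02]); e0=np.array([463.55,227.24,101.31]); R0=Ro.from_euler('xyz',[3.1415,0,1.3285]).as_matrix()
d=grab('wrist'); c=np.linalg.inv(d['world_to_cam'])[:3,3]; R=Ro.from_euler('xyz',s['tool_rot']).as_matrix()
print('tool offs vertical',R0.T@(c0-e0),'now',R.T@(c-s['eef_pos'])); print('u',-R[:,2],'y',R[:,1])
P=cloud(d); hsv=cv2.cvtColor(d['img'],cv2.COLOR_RGB2HSV).astype(int)
from m0 import *
m=(hsv[...,0]>8)&(hsv[...,0]<22)&(hsv[...,1]>60)&(hsv[...,2]>90)&box(P,450,680,-230,-90,35,90); X=P[m]
print(len(X),cv2.minAreaRect(X[:,:2].astype(np.float32)),np.percentile(X[:,2],[50,98]))
E
```

```text
[ 564.18848055 -154.66067365  305.07723849] [2.79272893 0.00369296 0.22225753] [-0.6   0.56  0.97  1.76 -0.19  0.88 -0.98] [0.17118185 0.43265982 0.36315433]
tool offs vertical [  75.33104692    0.30856199 -154.70997207] now [  75.7477568     0.76202569 -154.56225907]
u [-0.07196525  0.33418697  0.93975533] y [ 0.20838504 -0.91636749  0.34182787]
2470 ((563.6678466796875, -158.13926696777344), (105.49310302734375, 24.21819496154785), 11.747208595275879) [68.94033347 71.35871616]
```

Call:
send_rows(series=[[60,[-0.01,0.04,-0.7],[0,0,0]],[60,[-0.01,0.04,-0.7],[0,0,0]],[60,[-0.01,0.04,-0.7],[0,0,0]],[60,[0,0.03,-0.7],[0,0,0]],[60,[0,0.03,-0.4],[0,0,0]],[60,[0,0,-0.27],[0,0,0]],[60,[0,0,0],[0,0,0]]])

```text
clock: 12.68
eef_pos: [562.1, -147.1, 97.1]
tool_rot: [2.792, 0.003, 0.216]
force: [-0.3, 0.0, 0.2]
width: 60.0
gripper_force: 0.0
```

Call:
send_rows(series=[[60,[0.024,-0.111,-0.31],[0,0,0]],[60,[0.024,-0.111,-0.31],[0,0,0]],[60,[0.024,-0.111,-0.31],[0,0,0]],[60,[0,0,0],[0,0,0]],[60,[0,0,0],[0,0,0]]])

```text
clock: 13.3
eef_pos: [567.0, -166.2, 42.1]
tool_rot: [2.791, 0.001, 0.217]
force: [1.1, -0.5, 0.4]
width: 60.0
gripper_force: 0.0
```

Call:
send_rows(series=[[60,[0.01,-0.035,-0.17],[0,0,0]],[60,[0,-0.035,-0.17],[0,0,0]],[60,[0,0,0],[0,0,0]],[10,[0,0,0],[0,0,0]],[10,[0,0,0],[0,0,0]],[10,[0,0,0],[0,0,0]],[10,[0,0,0],[0,0,0]]])

```text
clock: 14.18
eef_pos: [567.3, -170.1, 21.4]
tool_rot: [2.792, 0.002, 0.217]
force: [-1.3, 1.6, 3.0]
width: 26.7
gripper_force: 59.1
```

```bash
python3 - <<'E'
from h import *
s=sensors.read_state(); print(s['eef_pos'],s['tool_rot'],s['width'],s['gripper_force'],s['force'])
a=grab('wrist')['img']; b=grab('scene')['img'][230:400,190:380]
cv2.imwrite('pics/g.png',cv2.cvtColor(np.hstack([cv2.resize(a,(400,300)),cv2.resize(b,(336,300))]),cv2.COLOR_RGB2BGR))
E
```

```text
[ 567.31440562 -170.09843704   21.37672793] [2.79187227e+00 1.85778860e-03 2.17327191e-01] 26.656010369897345 59.0773655846715 [-1.2915894   1.61097586  2.99109515]
```

View pics/g.png

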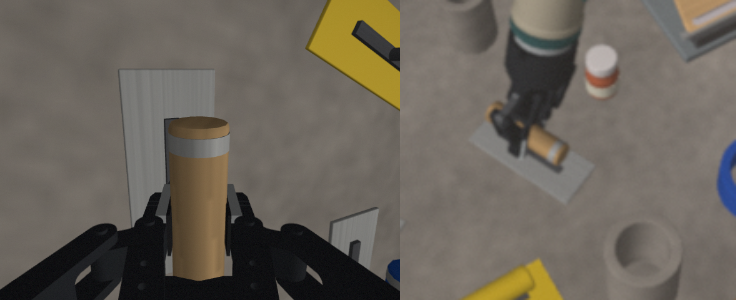

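Left half: the pads hold the handle at (200,200), above the blade at (165,150). Right half: the grip is near mid-handle at (525,130). Now I lift and carry.

Call:
send_rows(series=[[10,[0,0,0.2],[0,0,0]],[10,[0,0,0.5],[0,0,0]],[10,[0,0,0.7],[0,0,0]],[10,[0,0,0.7],[0,0,0]],[10,[0,0,0.7],[0,0,0]],[10,[0,0,0.7],[0,0,0]],[10,[0,0,0.5],[0,0,0]],[10,[0,0,0.15],[0,0,0]]])

```text
clock: 15.28
eef_pos: [567.5, -170.6, 271.9]
tool_rot: [2.791, -0.001, 0.217]
force: [0.5, -0.1, -3.5]
width: 26.5
gripper_force: 59.6
```

Call:
send_rows(series=[[10,[0.1,0.3,0],[0,0,0.98]],[10,[0.1,0.5,0],[0,0,0.98]],[10,[0.1,0.5,0],[0,0,0.98]],[10,[0.1,0.5,0],[0,0,0.98]],[10,[0.1,0.5,0],[0,0,0.98]],[10,[0.1,0.5,0],[0,0,0.98]],[10,[0.1,0.5,0],[0,0,0.98]],[10,[0.1,0.5,0],[0,0,0.98]]])

```text
clock: 16.27
eef_pos: [615.5, 59.7, 270.1]
tool_rot: [2.792, 0.002, 0.907]
force: [0.6, -1.0, -2.9]
width: 26.7
gripper_force: 59.6
```

Call:
send_rows(series=[[10,[0.1,0.5,0],[0,0,0.98]],[10,[0.1,0.5,0],[0,0,0.98]],[10,[0.1,0.5,0],[0,0,0.98]],[10,[0.1,0.4,0],[0,0,0.98]],[10,[0.1,0.2,0],[0,0,0.98]],[10,[0,0,0],[0,0,0]]])

```text
clock: 17.02
eef_pos: [645.5, 184.7, 270.1]
tool_rot: [2.792, 0.002, 1.331]
force: [-0.2, -1.0, -2.9]
width: 26.5
gripper_force: 59.6
```

Now tilt by 8 units about the board's y axis.

Call:
send_rows(series=[[10,[0,0,0],[0.24,0.97,0]],[10,[0,0,0],[0.24,0.97,0]],[10,[0,0,0],[0.24,0.97,0]],[10,[0,0,0],[0.24,0.97,0]],[10,[0,0,0],[0.24,0.97,0]],[10,[0,0,0],[0.24,0.97,0]],[10,[0,0,0],[0.24,0.97,0]],[10,[0,0,0],[0.24,0.97,0]]])

```text
clock: 18.02
eef_pos: [645.9, 182.9, 269.9]
tool_rot: [-2.793, 0.003, 1.329]
force: [-0.1, 0.4, -4.2]
width: 26.3
gripper_force: 59.8
```

Call:
send_rows(series=[[10,[0,0,-0.4],[0,0,0]],[10,[0,0,-0.4],[0,0,0]],[10,[0,0,-0.3],[0,0,0]],[10,[0,0,-0.2],[0,0,0]],[10,[0,0,0],[0,0,0]],[10,[0,0,0],[0,0,0]]])

```text
clock: 18.77
eef_pos: [645.8, 183.8, 193.0]
tool_rot: [-2.795, 0.001, 1.33]
force: [-0.1, 0.0, -2.9]
width: 26.5
gripper_force: 59.9
```

```bash
cat > t.py <<'E'
from h import *
from m0 import *
from scipy.spatial.transform import Rotation as Ro
def tro():
    s=sensors.read_state(); print(s['eef_pos'].round(1),s['tool_rot'].round(3),s['qpos'].round(2),s['force'].round(1))
    R=Ro.from_euler('xyz',s['tool_rot']).as_matrix(); u=-R[:,2]; G=s['eef_pos']+35.5*u; print('u',u.round(3),'G',G.round(1))
    hinge=np.array([619.8,187.6,45]); ex=np.array([-.9712,.2382,0]); ey=np.array([-.2382,-.9712,0]); ez=np.array([0,0,1.])
    th=.697; bx=np.cos(th)*ex+np.sin(th)*ez; n=-np.sin(th)*ex+np.cos(th)*ez; B=np.stack([bx,ey,n])
    print('G in board',(B@(G-hinge)).round(1))
    for nm in('scene','wrist','top'):
        d=grab(nm); P=cloud(d); Q=(P-hinge)@B.T; hsv=cv2.cvtColor(d['img'],cv2.COLOR_RGB2HSV).astype(int); H,S,V=[hsv[...,i] for i in range(3)]
        near=(np.abs(P-G).max(-1)<110)
        hm=near&(H>8)&(H<22)&(S>60)&(V>90)&(np.abs((Q-B@(G-hinge))[...,2])<25)&(np.abs((Q-B@(G-hinge))[...,0])<25)
        X=Q[hm]
        if len(X)>30: c,w=line(X); t=(X-c)@w; print(nm,'handle',len(X),'dir',(w*np.sign(w[1])).round(3),'y',X[:,1].min().round(1),X[:,1].max().round(1),'x',np.percentile(X[:,0],[2,98]).round(1),'z',np.percentile(X[:,2],[2,98]).round(1))
        dz=Q[...,2]-(B@(G-hinge))[2]
        bm=near&(S<60)&(dz<-40)&(dz>-64)&(np.abs(Q[...,0]-(B@(G-hinge))[0])<45)&(np.abs(Q[...,1])<100)
        bm=cv2.morphologyEx(bm.astype(np.uint8),cv2.MORPH_OPEN,np.ones((3,3)))>0
        X=Q[bm]
        if len(X)>60:
            c=np.median(X,0); X=X[abs(X[:,2]-c[2])<6]; A=np.c_[X[:,0],X[:,1],np.ones(len(X))]; k=np.linalg.lstsq(A,X[:,2],rcond=None)[0]
            print(nm,'blade',len(X),'slopes',k[:2].round(3),'x',np.percentile(X[:,0],[1,99]).round(1),'y',np.percentile(X[:,1],[1,99]).round(1),'z',np.median(X[:,2]).round(1),cv2.minAreaRect(X[:,:2].astype(np.float32)))
if __name__=='__main__': tro()
E
python3 t.py; python3 - <<'E'
import sys; sys.path.insert(0,'.')
import numpy as np,cv2
d=[np.load('/tmp/%s.npy'%n,allow_pickle=True).item()['img'] for n in('wrist','scene')]
b=d[1][60:300,250:550]
cv2.imwrite('pics/p.png',cv2.cvtColor(np.hstack([cv2.resize(d[0],(400,300)),cv2.resize(b,(375,300))]),cv2.COLOR_RGB2BGR))
E
```

```text
[645.8 183.8 193. ] [-2.795e+00  1.000e-03  1.330e+00] [-0.38  0.9   0.32  1.12 -0.37  1.49 -0.27] [-0.1  0.  -2.9]
u [ 0.33  -0.08   0.941] G [657.5 181.  226.4]
G in board [ 87.2  -2.5 163.6]
scene handle 427 dir [-0.086  0.993 -0.075] y -15.1 53.1 x [ 75.6 100.1] z [158.1 180.5]
scene blade 845 slopes [-0.002 -0.002] x [ 57.4 115.7] y [-16.6  73.6] z 113.4 ((86.55288696289062, 27.2427921295166), (94.89752197265625, 59.33053207397461), 89.44342803955078)
wrist handle 16249 dir [ 0.027  1.    -0.014] y -54.1 28.3 x [ 82.1 101.6] z [166.4 179.6]
wrist blade 21404 slopes [-0.009  0.   ] x [ 59.4 117.4] y [-76.1  62.5] z 114.3 ((87.8675537109375, -1.3293914794921875), (150.3364715576172, 60.13257598876953), 89.7258529663086)
top handle 60 dir [ 0.603  0.302 -0.739] y 36.6 50.4 x [ 79.4 100.4] z [156.2 179. ]
top blade 209 slopes [-0.007  0.006] x [ 55.6 117.4] y [40.2 71.9] z 112.7 ((86.262939453125, 58.43336486816406), (65.40568542480469, 31.109193801879883), 8.594673156738281)
```

View pics/p.png

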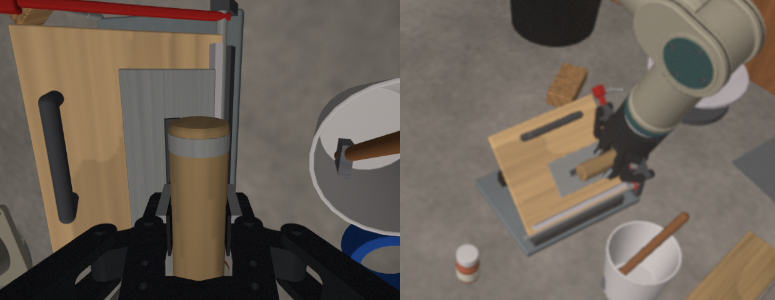

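Left half: the blade at (165,130) is parallel to the board, with the ledge at (218,80). Right half: the trowel at (595,165) is above the board. The blade is parallel to within 0.01 rad, so I go down to about 15 mm above the board.

Call:
send_rows(series=[[10,[-0.12,0.03,-0.375],[0,0,0]],[10,[-0.12,0.03,-0.375],[0,0,0]],[10,[-0.12,0.03,-0.375],[0,0,0]],[10,[-0.12,0.03,-0.375],[0,0,0]],[10,[0,0,0],[0,0,0]],[10,[0,0,0],[0,0,0]]])

```text
clock: 19.68
eef_pos: [617.6, 190.9, 103.3]
tool_rot: [-2.796, 0.0, 1.33]
force: [0.1, -0.2, -2.9]
width: 26.4
gripper_force: 59.9
```

```bash
python3 t.py; python3 - <<'E'
from h import *
from m0 import *
hinge=np.array([619.8,187.6,45]); ex=np.array([-.9712,.2382,0]); ey=np.array([-.2382,-.9712,0]); ez=np.array([0,0,1.]); th=.697
B=np.stack([np.cos(th)*ex+np.sin(th)*ez,ey,-np.sin(th)*ex+np.cos(th)*ez])
for n in('scene','wrist','top'):
    d=np.load('/tmp/%s.npy'%n,allow_pickle=True).item(); Q=(cloud(d)-hinge)@B.T; hsv=cv2.cvtColor(d['img'],cv2.COLOR_RGB2HSV).astype(int)
    m=box(Q,18,150,-105,105,-8,20)&(hsv[...,1]>60)&(hsv[...,0]>8)&(hsv[...,0]<22)
    X=Q[m]; k=np.linalg.lstsq(np.c_[X[:,:2],np.ones(len(X))],X[:,2],rcond=None)[0]; print(n,'face z',len(X),np.median(X[:,2]),k)
    m=box(Q,2,30,-98,98,12,26)&(hsv[...,1]<60); X=Q[m]; print(' ledge',len(X),np.percentile(X,[3,50,97],axis=0).round(1).tolist() if len(X) else '')
E
```

```text
[617.6 190.9 103.3] [-2.796  0.     1.33 ] [-0.4   0.95  0.3   1.29 -0.4   1.28 -0.24] [ 0.1 -0.2 -2.9]
u [ 0.329 -0.08   0.941] G [629.3 188.  136.7]
G in board [51.9 -2.7 76.1]
scene handle 352 dir [-0.091  0.992 -0.093] y -13.5 53.7 x [40.7 65.1] z [70.7 93.2]
scene blade 844 slopes [0.048 0.007] x [10.  80.2] y [-15.   90.4] z 25.4 ((45.25422668457031, 39.47968292236328), (71.88358306884766, 116.49610900878906), 0.029974233359098434)
wrist handle 16433 dir [ 0.028  0.999 -0.015] y -54.2 28.0 x [46.5 66.3] z [78.8 92.4]
wrist blade 23907 slopes [ 0.046 -0.001] x [11. 82.] y [-95.2  60.9] z 26.9 ((46.127681732177734, -13.236297607421875), (173.42543029785156, 72.53694915771484), 89.87214660644531)
top handle 102 dir [ 0.652  0.271 -0.708] y 27.2 50.2 x [45.2 66.7] z [68.9 92. ]
top blade 329 slopes [ 0.038 -0.039] x [ 9.2 82.3] y [21.7 94.7] z 25.2 ((44.636756896972656, 61.00791549682617), (76.01963806152344, 79.6372299194336), 4.730222702026367)
scene face z 2608 4.9436049383208225 [-2.42672132e-03 -2.17443413e-03  5.28719222e+00]
 ledge 287 [[9.6, -69.0, 14.9], [14.9, 33.0, 21.7], [28.4, 92.9, 25.7]]
wrist face z 78285 5.833875571386045 [-2.98954696e-03 -1.38627502e-03  6.09428481e+00]
 ledge 3281 [[10.5, -96.7, 14.2], [15.7, -74.4, 21.9], [18.5, -44.6, 23.3]]
top face z 791 4.41309678096188 [-1.12046282e-03  2.68079058e-03  4.27566336e+00]
 ledge 116 [[8.0, 20.9, 13.8], [16.0, 60.0, 21.2], [29.0, 94.9, 25.8]]
```

Call:
send_rows(series=[[10,[-0.06,0.015,-0.075],[0,0,0]],[10,[-0.06,0.015,-0.075],[0,0,0]],[10,[-0.015,0.004,-0.018],[0,0,0]],[10,[0,0,0],[0,0,0]],[10,[0,0,0],[0,0,0]]])

```text
clock: 20.45
eef_pos: [608.5, 192.9, 92.1]
tool_rot: [-2.794, 0.001, 1.33]
force: [-0.0, -0.0, -2.9]
width: 26.4
gripper_force: 60.0
```

Call:
send_rows(series=[[10,[-0.01,0.003,-0.013],[0,0,0]],[10,[-0.01,0.003,-0.013],[0,0,0]],[10,[0,0,0],[0,0,0]]])

```text
clock: 20.82
eef_pos: [607.1, 193.3, 90.5]
tool_rot: [-2.794, 0.001, 1.33]
force: [-0.5, 0.4, -3.6]
width: 26.4
gripper_force: 60.2
```

Call:
send_rows(series=[[10,[-0.008,0.002,-0.01],[0,0,0]],[10,[0,0,0],[0,0,0]],[10,[0,0,0],[0,0,0]]])

```text
clock: 21.2
eef_pos: [607.1, 193.4, 90.4]
tool_rot: [-2.795, 0.001, 1.33]
force: [1.4, -1.3, 1.9]
width: 26.4
gripper_force: 60.5
```

Call:
send_rows(series=[[10,[-0.008,0.002,-0.01],[0,0,0]],[10,[0,0,0],[0,0,0]],[10,[0,0,0],[0,0,0]]])

```text
clock: 21.58
eef_pos: [607.1, 193.4, 90.4]
tool_rot: [-2.796, 0.001, 1.33]
force: [2.3, -0.9, 5.0]
width: 26.2
gripper_force: 61.0
```

Call:
send_rows(series=[[10,[0.02,-0.005,-0.017],[0,0,0]],[10,[0.02,-0.005,-0.017],[0,0,0]],[10,[0.02,-0.005,-0.017],[0,0,0]],[10,[0,0,0],[0,0,0]],[10,[0,0,0],[0,0,0]]])

```text
clock: 22.2
eef_pos: [610.4, 192.8, 87.6]
tool_rot: [-2.795, 0.0, 1.33]
force: [1.2, -0.6, 6.2]
width: 26.7
gripper_force: 61.1
```

```bash
python3 t.py | grep -v top
```

```text
[610.4 192.8  87.6] [-2.795  0.     1.33 ] [-0.4   0.96  0.3   1.32 -0.41  1.24 -0.23] [ 1.2 -0.6  6.2]
u [ 0.33  -0.081  0.941] G [622.1 190.  121. ]
G in board [47.5 -2.9 59.4]
scene handle 336 dir [-0.09   0.992 -0.085] y -11.3 53.2 x [36.2 60.7] z [56.6 76.3]
scene blade 701 slopes [ 0.003 -0.003] x [17.1 76.2] y [-13.3  73.6] z 9.1 ((46.585975646972656, 28.11235809326172), (91.74374389648438, 59.99900436401367), 89.74105834960938)
wrist handle 16457 dir [ 0.027  1.    -0.013] y -54.4 28.4 x [42.1 62. ] z [61.8 75.3]
wrist blade 22572 slopes [-0.016  0.001] x [17.9 77.9] y [-92.1  61.1] z 10.0 ((47.89118957519531, -13.282379150390625), (173.42352294921875, 60.78188705444336), 89.76570129394531)
```

Call:
send_rows(series=[[29,[0,0,0],[0,0,0]],[34,[0,0,0],[0,0,0]],[45,[0,0,0],[0,0,0]],[60,[0,0,0],[0,0,0]],[60,[0,0,0],[0,0,0]]])

```text
clock: 22.98
eef_pos: [609.7, 192.7, 86.1]
tool_rot: [-2.794, 0.001, 1.33]
force: [0.6, 0.5, -0.3]
width: 59.8
gripper_force: 0.0
```

```bash
python3 t.py | grep -v top;  python3 -c "
from h import *
d=grab('wrist')['img']; cv2.imwrite('pics/r.png',cv2.cvtColor(d,cv2.COLOR_RGB2BGR)); print(sensors.read_state()['width'])"
```

```text
[609.7 192.7  86.1] [-2.794e+00  1.000e-03  1.330e+00] [-0.4   0.96  0.3   1.32 -0.41  1.24 -0.23] [ 0.6  0.5 -0.3]
u [ 0.331 -0.08   0.94 ] G [621.4 189.8 119.5]
G in board [47.  -2.6 57.8]
scene handle 359 dir [-0.039  0.996 -0.081] y -12.3 52.7 x [36.1 60.6] z [55.8 76.1]
scene blade 771 slopes [-0.005  0.003] x [16.9 76. ] y [-34.9  73.8] z 9.2 ((46.648651123046875, 17.991867065429688), (60.430870056152344, 114.65774536132812), 0.0350208543241024)
wrist handle 16469 dir [ 0.029  0.999 -0.016] y -54.3 26.3 x [42.4 62. ] z [61.8 75.3]
wrist blade 27393 slopes [-0.017  0.001] x [17.9 77.7] y [-90.3  68.7] z 10.0 ((47.91741180419922, -11.819610595703125), (176.2986297607422, 60.75495147705078), 89.78250885009766)
60.032369587715365
```

View pics/r.png

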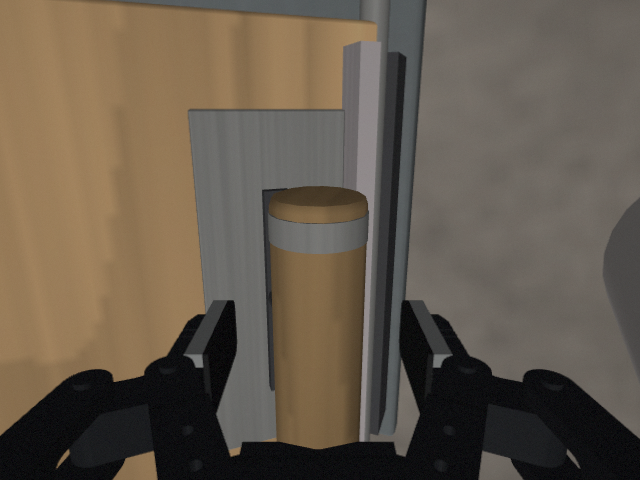

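The blade at (265,180) lies flat beside the ledge at (360,180), and the open fingers clear the handle. I retreat along the tool axis.

Call:
send_rows(series=[[60,[0.033,-0.008,0.094],[0,0,0]],[60,[0.1,-0.024,0.28],[0,0,0]],[60,[0.165,-0.04,0.47],[0,0,0]],[60,[0.165,-0.04,0.47],[0,0,0]],[60,[0.165,-0.04,0.47],[0,0,0]],[60,[0.1,-0.5,0.47],[0,0,0]],[60,[0,-0.8,0.2],[0,0,0]],[60,[0,-0.8,0],[0,0,0]]])

```text
clock: 24.18
eef_pos: [654.3, 56.2, 235.3]
tool_rot: [-2.797, 0.001, 1.331]
force: [0.3, 0.5, -0.4]
width: 60.0
gripper_force: 0.0
```

Call:
send_rows(series=[[60,[-0.2,-0.8,0],[0,0,0]],[60,[-0.2,-0.8,0],[0,0,0]],[60,[0,-0.4,0],[0,0,0]],[60,[0,0,0],[0,0,0]]])

```text
clock: 24.68
eef_pos: [629.7, -64.2, 233.8]
tool_rot: [-2.795, 0.002, 1.327]
force: [0.2, -0.5, 0.2]
width: 59.9
gripper_force: 0.0
```

```bash
python3 - <<'E'
from h import *
from m2 import *
for n in('scene','top'): grab(n)
run(trowel=False)
hinge=np.array([619.8,187.6,45]); ex=np.array([-.9712,.2382,0]); ey=np.array([-.2382,-.9712,0]); ez=np.array([0,0,1.]); th=.697
B=np.stack([np.cos(th)*ex+np.sin(th)*ez,ey,-np.sin(th)*ex+np.cos(th)*ez])
for n in('scene','top'):
    d=np.load('/tmp/%s.npy'%n,allow_pickle=True).item(); Q=(cloud(d)-hinge)@B.T; S=cv2.cvtColor(d['img'],cv2.COLOR_RGB2HSV)[...,1]
    m=box(Q,18,100,-105,105,6.5,13)&(S<60); m=cv2.morphologyEx(m.astype(np.uint8),cv2.MORPH_OPEN,np.ones((3,3)))>0; X=Q[m]; print(n,'blade',len(X),np.percentile(X,[1,50,99],axis=0).round(1).tolist())
E
```

```text
scene
 pointer yaw 2.911
 arm slope 0.7132 92 all 0.7136
 block mid [589.  323.3 105.5]
 board 486 [594.5 214.2  78.1] [ 0.618  -0.1555  0.7706] tilt 0.6909 ((552.0195922851562, 203.1894073486328), (221.5830841064453, 144.50396728515625), 76.23683166503906)
  return _methods._mean(a, axis=axis, dtype=dtype,
  ret = um.true_divide(
m0.py:4: RuntimeWarning: Mean of empty slice.
  c=np.median(X,0); w=np.linalg.svd(X-X.mean(0),full_matrices=False)[2][0]; return c,w
Traceback (most recent call last):
  File "m2.py", line 23, in run
    X=P[m]; c2,w=line(X); print(' bar',m.sum(),c2.round(1),w.round(3),((X.min(0)+X.max(0))/2).round(1),X.min(0).round(),X.max(0).round(),'h',np.percentile(hgt[m],[50,95]).round(1))
                 ~~~~^^^
  File "m0.py", line 4, in line
    c=np.median(X,0); w=np.linalg.svd(X-X.mean(0),full_matrices=False)[2][0]; return c,w
                        ~~~~~~~~~~~~~~~~~~~~~~~~~~~~~~~~~~~~~~~~~~~~~~~~~^^^
IndexError: index 0 is out of bounds for axis 0 with size 0
```

Call:
send_rows(series=[[60,[-0.7,-0.5,0.5],[0,0,0]],[60,[-0.7,-0.5,0.5],[0,0,0]],[60,[-0.7,-0.5,0.3],[0,0,0]],[60,[-0.3,-0.3,0],[0,0,0]],[60,[0,0,0],[0,0,0]],[60,[0,0,0],[0,0,0]]])

```text
clock: 25.52
eef_pos: [487.0, -168.0, 310.4]
tool_rot: [-2.793, -0.001, 1.334]
force: [-0.5, 0.6, -0.5]
width: 59.7
gripper_force: 0.0
```

```bash
python3 - 2>&1 <<'E' | grep -v -i warn
from h import *
from m2 import *
for n in('scene','top'): grab(n)
hinge=np.array([619.8,187.6,45]); ex=np.array([-.9712,.2382,0]); ey=np.array([-.2382,-.9712,0]); ez=np.array([0,0,1.]); th=.697
B=np.stack([np.cos(th)*ex+np.sin(th)*ez,ey,-np.sin(th)*ex+np.cos(th)*ez])
for n in('scene','top'):
    d=np.load('/tmp/%s.npy'%n,allow_pickle=True).item(); Q=(cloud(d)-hinge)@B.T; S=cv2.cvtColor(d['img'],cv2.COLOR_RGB2HSV)[...,1]
    m=box(Q,18,100,-105,105,6.5,13)&(S<60); m=cv2.morphologyEx(m.astype(np.uint8),cv2.MORPH_OPEN,np.ones((3,3)))>0; X=Q[m]; print(n,'blade',len(X),np.percentile(X,[1,50,99],axis=0).round(1).tolist())
    try: run((n,),False)
    except Exception as e: print('fail',e)
E
```

```text
scene blade 622 [[19.6, -70.8, 6.6], [60.8, 33.0, 9.4], [76.0, 73.3, 12.8]]
scene
 pointer yaw 2.911
 arm slope 0.7066 252 all 0.7192
 block mid [511.6 341.4 172.6]
 board 3567 [534.5 199.6 123.2] [ 0.618  -0.1557  0.7706] tilt 0.691 ((550.5155029296875, 203.64053344726562), (222.6724090576172, 147.7293243408203), 76.09270477294922)
 bar 252 [524.3 208.7 186.7] [-0.246 -0.969 -0.01 ] [523.3 208.5 185.6] [506. 155. 179.] [541. 262. 192.] h [41.1 44.4]
top blade 509 [[20.5, -74.8, 6.6], [53.8, -17.8, 9.0], [77.9, 69.1, 12.4]]
top
 pointer yaw 2.904
 arm slope 0.6988 159 all 0.7091
 block mid [508.5 344.8 172.8]
 board 2318 [529.7 207.7 128.2] [ 0.6204 -0.1576  0.7682] tilt 0.6947 ((549.580322265625, 205.67404174804688), (218.6998291015625, 146.81761169433594), 75.9597396850586)
 bar 227 [521.4 209.6 187.2] [-0.251 -0.968  0.008] [520.8 213.  185.8] [502. 159. 178.] [539. 267. 194.] h [39.8 43.4]
```

```bash
python3 -c "
from cell import ctrl; print(ctrl.finish_job())"
```

```text
the job is handed in; nothing more can be done
None
```

The job is handed in at about 26 s: the board stands at about 0.693 rad against the pointer's 0.703, and the pale-handled trowel lies flat across the slope about 1 mm from the ledge, roughly centred; the pointer measured unmoved, and I did not re-measure the other bench items.

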